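# Square a heel pallet into the nailing jig

## Robot

A 6-joint arm with a two-finger parallel gripper is mounted at the origin on the work surface. World frame = base frame: x ahead of the robot, y to its left, z up, the work surface at z = 0. Lengths are in mm, angles in degrees, forces in N, time in s.
With the tool pointing down it reaches from about 350 to 850 mm from the base axis. Payload 8.1 kg.
Tool frame: the origin (TCP) lies between the finger pads; the fingertips stand 22 mm ahead of it and the grasp point (between the pads) lies 3 mm ahead of it; z points along the fingers, y is the line along which they close (so a half turn about z gives the same grasp; the last joint's range is limited). The gripper opens to 85 mm and grips with 20 to 120 N. Pads are 22 mm wide; open, the fingers measure 114 mm over their backs; the gripper's body (76 mm by 85 mm) begins 54 mm behind the grasp point. The pads swing forward as they close: fully open they stand 13 mm farther back than shut.
Start: joints at [-80.581, 7.471, 85.268, -0, 87.261, -4.893], TCP at [148.346, -581.377, 253.292] pointing down, gripper open.
Joint ranges: [-169.43, 169.43], [-51.17, 129.36], [1.28, 143.12], [-76.62, 256.62], [0, 156.53], [-152.29, 152.29]. Speed limits (degrees/s): [136.94, 136.94, 159.86, 180, 180, 180].

## Interface

Orientations are given as [roll, pitch, yaw] about the fixed x, y, z axes, in that order (R = Rz(yaw) Ry(pitch) Rx(roll)).
In Python, from bench import sense, snapshot, calibration, hand_in gives the robot as it stands.
- The arm moves only by the shell command python3 -m crank 'ROWS' [FORCE]. ROWS is JSON, a list of rows, each a list of 5 numbers: the shift along the tool's x, y, z in cm, then the turn about the tool's z in rad, then the finger opening in cm, from 0 to 8.54. A call has 1 to 20 rows; each row is the pose to reach, as a shift and turn from the pose commanded when the call began, along the tool's axes at that moment; what a row does not reach only later rows make up. A row lasts 1/10 s, in which the tool goes at most 50 mm and 8.59 degrees, less where a joint would pass 70% of its speed; a pose out of reach is approached as far as the arm can. A call with a gripper value outside its range is refused whole. The fingers move at their own pace and stop on an object; FORCE is the grip in N (left out, the last holds). Time passes only in rows, so rows that repeat a pose let the fingers close. It gives the time, the measured TCP pose, the force, the opening and the grip force at its end, in the units of the state.
- sense(): the state, without advancing time (a new reading comes with each control period).
- snapshot(name): name is "scene" or "top" or "wrist"; returns (picture, depth): 384x512x3 uint8, red, green, blue; 384x512 float32, mm along the optical axis (not along the pixel's ray), 0 where there is no reading.
- calibration(name): a dict with "fovy" (degrees; the focal length in pixels is half the picture's height over the tangent of half this angle, whatever the lens; pixels are square), "cx", "cy" (the principal point, pixels), "k1" (the pictures are not rectified: a ray, as slopes to the right and down, at radius r is drawn at 1 + k1 r^2 times it, then the intrinsics apply), "rvec" (rotation vector, rad) and "tvec" (3), from world to camera coordinates, as OpenCV has them; the wrist camera has in their place "tool_from_camera" (4x4, takes a point from camera to tool coordinates, whose origin is the TCP and whose axes are the flange's). Camera axes: x right, y down, z forward; pixel columns grow to the right and rows downward; lengths in mm; the calibration is good to about 2 mm. A picture is of the moment at which its call begins: read the wrist's pose just before it. calibration takes no time and is no camera call.
- hand_in(): hands the job in; it is judged then, once.
The state is a dict: "time": time; "joint_pos": joint angles; "qd": joint speeds; "joint_efforts": joint torques, N m; "tool_pos": TCP position; "tcp_rot": TCP orientation; "ft_force": force on the tool from outside, world axes, zero at the start; "wrist_torque": the same for the moment, N m; "finger_gap": finger opening in mm; "grip_force": force on a finger pad.
Only numpy, scipy, OpenCV 4.12 (cv2) and the standard library are available. Lean on these libraries where they do the work, as an engineer would, in place of code of your own. Each camera call takes 0.05 s, during which the arm holds its last target. There are 200 camera calls.

## Task

Lay the green-marked heel pallet on the nailing jig, in the corner (left or right of the centre stop) that carries the green tag, and push it gently but firmly home against the long fence and the stop's pad, bearing on both together for a moment, with its long side along the fence. Let go and leave it lying flat, square and flush to both with the pad's spring pin held in, and leave the shoe, hammer and tin where they are.

Things in the scene. Friction and masses are not known exactly. Their poses are not given: they have to be found in the camera images.
- pallet: loose pallet, 0.4-0.75 kg, starts on the table: wooden board 96 (x) x 180 (y) x 18 mm, green stripes; two black heels 56 mm wide, 33 high on it at |y| 27 to 89 mm; between them an upright green-capped wooden grip, 26 (x) x 40 (y) mm, 18 to 74 mm above the underside: grasp it across its 26 mm (x). Origin: centre of the underside, z up. Same either way round
- jig: fixed jig, place and yaw vary. Aluminium bed x -65 to 85, y -225 to 225 mm, top 10 mm above the origin, which is on the table; x towards the fence (away from the robot), y along it to the left. A pallet flush in a corner has its origin at x = 2, |y| = 104 to 124 (by the pad; + left, - right), z = 10 mm here, its y parallel (either way) to the jig's y
- fence: fixed long steel fence along the far side of the bed, 30 x 450 mm, 14 mm high above the bed (lower than the board is thick). Origin: centre of its underside, on the bed; its face towards the robot is at jig x = +50 mm. Rigid; the waxed board slides easily (friction about 0.25) on bed, fence and stop
- stop: fixed dark steel centre stop, 80 (x) x 12 (y) mm, 14 high, origin centre of its underside on the bed. Each side has a square brass pad 64 mm wide, screwed out for the day's size and locked: its face is 14 to 34 mm from the stop's middle, not reported, so feel for it. A spring pin 3 mm proud at the pad's middle gives way at under 0.5 N and stays in while the board is flush
- green_tag: green plastic tag 26 x 80 x 3 mm fixed on the fence top 110 mm left or right of the stop: it marks the corner to use. Origin: centre of its underside
- yellow_tag: yellow tag of the same size on the other half of the fence: the corner not to use
- shoe: black shoe 260 mm long, 100 mm high, loose on the left of the table; leave it alone. Origin: under its middle, x to the toe
- hammer: hammer 260 mm long, loose on the right; leave it alone. Origin: under its middle, handle to -x
- tin: tin, diameter 72 mm, 85 mm high, loose on the right; leave it alone. Origin: centre of its underside
Mind the look-alikes: they are no part of the job. Of the things shaped like the pallet, the wooden one is meant.

How it is judged (in metres and radians):
On the way:
1. the pallet is pressed home in the green-tagged corner: it bears on the long fence and on the pad of the centre stop at the same time, with at least 3 N on each (x of pallet in the frame of jig above -0.002 m and angle between the x axis of pallet and the x axis of jig, either way round below 0.03 rad and z of pallet in the frame of jig below 0.02 m and ((y of green_tag in the frame of jig above 0 m and y of pallet in the frame of jig between 0.1 and 0.128 m) or (y of green_tag in the frame of jig below 0 m and y of pallet in the frame of jig between -0.128 and -0.1 m)) and contact force between pallet and fence above 3 N and contact force between pallet and stop above 3 N), for 0.2 s.
At the end, for the whole second after the job is handed in: Pallet flat on the jig bed in the green-tagged corner, square to the fence within 0.02 rad, its middle within 2 mm of flush with the fence, its end within 1.5 mm of the pad so that it holds the spring pin in (0.2 N or more), released, at rest (x of pallet in the frame of jig above 0 m and angle between the x axis of pallet and the x axis of jig, either way round below 0.02 rad and angle between pallet's own z axis and vertical below 0.03 rad and z of pallet in the frame of jig below 0.0125 m and ((y of green_tag in the frame of jig above 0 m and y of pallet in the frame of jig between 0.1 and 0.128 m) or (y of green_tag in the frame of jig below 0 m and y of pallet in the frame of jig between -0.128 and -0.1 m)) and linear speed of pallet below 0.01 m/s and contact force between pallet and the fingers below 0.1 N and contact force between pallet and stop above 0.2 N); the robot touches nothing.
It fails at once if the shoe is moved by more than 30 mm (distance of shoe from where it was at the start of the episode above 0.03 m).
It fails at once if the hammer is moved by more than 30 mm (distance of hammer from where it was at the start of the episode above 0.03 m).
It fails at once if the tin is moved by more than 30 mm (distance of tin from where it was at the start of the episode above 0.03 m).
It fails at once if the pallet is driven against the fence with more than 45 N (contact force between pallet and fence above 45 N).
It fails at once if the pallet is driven against the stop with more than 45 N (contact force between pallet and stop above 45 N).
It also fails if it takes over 48 s, if anything falls off the work surface, if the arm or the gripper's body presses on something with over 40 N, if the wrist force passes 120 N, or if a joint passes its speed limit or range.

## Working session

There is one attempt and no reset: what is moved stays moved. The work goes in short steps, Python scripts to look and compute and a shell command to move; the robot and the scene stay as the last step left them, time stands still between calls to the robot, and variables do not carry over. Pictures are saved under pics/ and viewed, at most 10 in all, crops included, and the job is handed in when it is done.

```bash
ls; mkdir -p pics; cat > h.py <<'E'
import numpy as np, cv2, json
from bench import sense, snapshot, calibration
from scipy.spatial.transform import Rotation as R
def cam(name,s=None):
    c=calibration(name); f=192/np.tan(np.radians(c["fovy"])/2)
    if "rvec" in c:
        Rm=cv2.Rodrigues(np.array(c["rvec"],float))[0]; t=np.array(c["tvec"],float).ravel()
        Rw=Rm.T; o=-Rm.T@t
    else:
        T=np.array(c["tool_from_camera"]); s=s or sense()
        Rt=R.from_euler('xyz',s["tcp_rot"],degrees=True).as_matrix()
        Rw=Rt@T[:3,:3]; o=Rt@T[:3,3]+np.array(s["tool_pos"])
    return c,f,Rw,o
def rays(px,C):
    c,f,Rw,o=C
    px=np.asarray(px,float).reshape(-1,2)
    d=(px-[c["cx"],c["cy"]])/f; u=d.copy()
    for _ in range(20): u=d/(1+c["k1"]*(u**2).sum(1,keepdims=True))
    return np.c_[u,np.ones(len(u))]@Rw.T
def onplane(px,C,z):
    r=rays(px,C); o=C[3]; return o+r*((z-o[2])/r[:,2])[:,None]
def bydepth(px,dep,C):
    px=np.asarray(px,int).reshape(-1,2); return C[3]+rays(px,C)*dep[px[:,1],px[:,0]][:,None]
E
python3 - <<'E'
from h import *
s=sense(); print(s)
a=[]
for n in("scene","top"):
    p,d=snapshot(n); a.append(p); np.savez(f"{n}.npz",p=p,d=d); print(cam(n)[3])
im=np.hstack(a); cv2.imwrite("pics/1.png",cv2.resize(a[1][:,:,::-1],(800,600))); cv2.imwrite("pics/2.png",cv2.resize(a[0][:,:,::-1],(800,600)))
E
```

```text
pics
{'time': 0.0, 'joint_pos': array([-8.05800630e+01,  7.51444176e+00,  8.53281368e+01,  5.49940664e-04,
        8.72612559e+01, -4.89541546e+00]), 'qd': array([-0.0797741 , -0.07689552,  0.06960722, -0.00916338,  0.07841274,
       -0.08725757]), 'joint_efforts': array([-2.34499981e-03, -5.69397783e+01, -5.00556099e+01, -3.09490097e-04,
        1.48916454e-02,  7.43584701e-05]), 'tool_pos': array([ 148.27449738, -580.87742034,  252.26228553]), 'tcp_rot': array([-1.79896591e+02, -9.40820240e-03,  1.43153172e+01]), 'ft_force': array([0.58406187, 0.14461917, 0.44207024]), 'wrist_torque': array([0.01986265, 0.05474547, 0.00535009]), 'grip_force': 0.0, 'finger_gap': 85.58990962226574}
[1075.81852396  544.35313457  633.31104478]
[ 374.83219794    3.7453405  1570.54628308]
```

View pics/1.png

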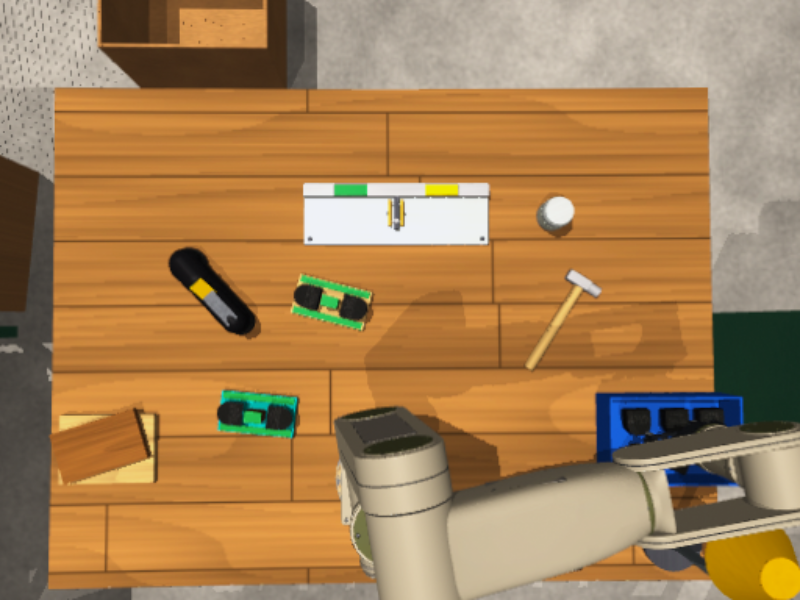

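View pics/2.png

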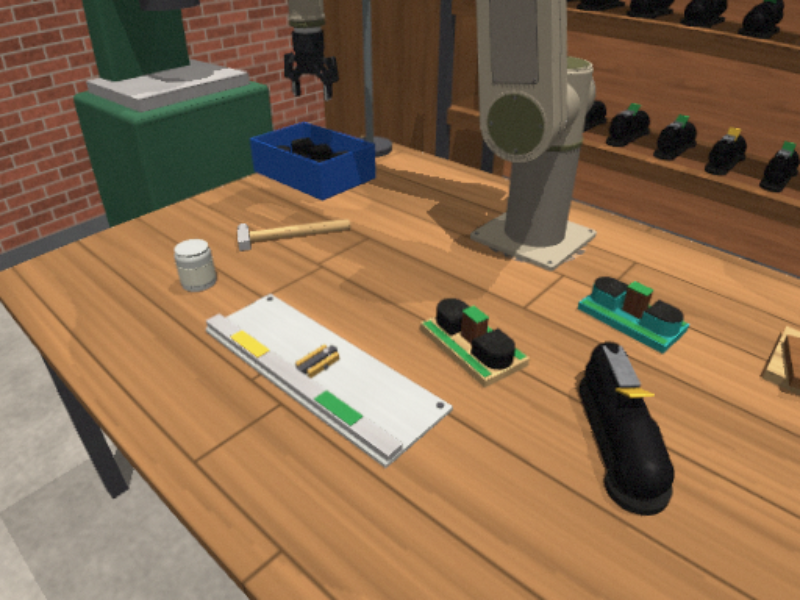

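The top view (800x600) shows two things shaped like the pallet: the wooden one at (332,302) with green stripes, and the teal look-alike at (257,413). I choose the wooden one. The green tag is at (350,190), on the left half of the fence, and the stop is at (397,213).

```bash
python3 - <<'E'
from h import *
z=np.load("top.npz"); p,d=z["p"],z["d"]; C=cam("top"); k=512/800
hsv=cv2.cvtColor(p,cv2.COLOR_RGB2HSV)
m=cv2.inRange(hsv,(45,120,60),(75,255,255))
def box(x0,y0,x1,y1,m):
    q=np.zeros_like(m); a=[int(v*k) for v in(x0,y0,x1,y1)]
    q[a[1]:a[3],a[0]:a[2]]=m[a[1]:a[3],a[0]:a[2]]; return q
def pts(q): v,u=np.nonzero(q); return np.c_[u,v]
P=pts(box(280,260,385,345,m)); W=onplane(P,C,18)[:,:2]
r=cv2.minAreaRect(W.astype(np.float32)); print("board",r, cv2.boxPoints(r))
n,l,st,ce=cv2.connectedComponentsWithStats(box(280,260,385,345,m)); print(st,[onplane(c,C,74 if s[4]<80 else 18) for c,s in zip(ce[1:],st[1:])])
T=pts(box(300,170,420,200,m)); print("tag",onplane(T.mean(0),C,27))
y=cv2.inRange(hsv,(25,150,120),(35,255,255)); Y=pts(box(415,170,470,200,y)); print("ytag",onplane(Y.mean(0),C,27))
g=cv2.inRange(hsv,(0,0,140),(180,60,255)); G=pts(box(295,175,500,250,g)); r=cv2.minAreaRect(onplane(G,C,10)[:,:2].astype(np.float32)); print("bed",r,cv2.boxPoints(r))
x0,y0,x1,y1=[int(v*k) for v in(270,160,520,350)]
cv2.imwrite("pics/3.png",cv2.resize(p[y0:y1,x0:x1,::-1],(800,600),interpolation=cv2.INTER_CUBIC))
E
```

```text
board ((421.9226379394531, 128.94862365722656), (168.84161376953125, 91.85379028320312), 75.24055480957031) [[356.00397   59.013763]
 [444.82697   35.61297 ]
 [487.8413   198.88348 ]
 [399.0183   222.28427 ]]
[[     0      0    512    384 196133]
 [   192    176     45     15    206]
 [   205    188     12     10     84]
 [   187    196     45     15    185]] [array([[458.07432944, 120.24020394,  18.        ]]), array([[422.31613222, 133.58915187,  18.        ]]), array([[384.6852158 , 137.50863532,  18.        ]])]
tag [[691.87306197  80.8273299   27.        ]]
ytag [[ 691.32076138 -138.0960085    27.        ]]
bed ((635.9837646484375, -29.068679809570312), (449.634033203125, 149.32240295410156), 89.7978744506836) [[ 560.5299  -253.62093]
 [ 709.85144 -254.14769]
 [ 711.4376   195.48357]
 [ 562.1161   196.01033]]
```

View pics/3.png

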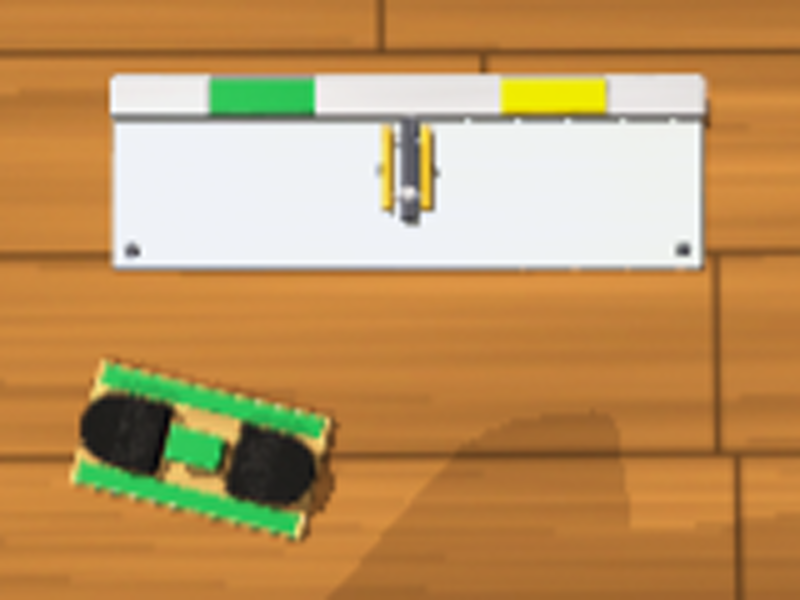

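The crop confirms the wooden board with a green cap at (195,450). The green tag is on the left half of the fence, at (262,97).

```bash
python3 -m crank '[[8,-3,0,0,8.5],[12,-5,0,0,8.5],[17,-6,0,0,8.5],[22,-8,0,0,8.5],[27,-9.5,0,0,8.5],[32,-11,0,0,8.5],[34,-14,0,0,8.5],[35,-18,0,-0.14,8.5],[36,-22,1,-0.28,8.5],[37,-27,1,-0.42,8.5],[38,-32,2,-0.56,8.5],[39,-37,2,-0.7,8.5],[40,-42,3,-0.84,8.5],[41,-47,3,-0.95,8.5],[42,-52,4,-1.06,8.5],[43,-57,4,-1.06,8.5],[43.9,-62.1,5,-1.06,8.5],[43.9,-62.1,5,-1.06,8.5],[43.9,-62.1,5,-1.06,8.5],[43.9,-62.1,5,-1.06,8.5]]' 30
python3 - <<'E'
from h import *
s=sense(); print(s["time"],s["tool_pos"],s["tcp_rot"],s["ft_force"])
p,d=snapshot("wrist"); np.savez("w1.npz",p=p,d=d); cv2.imwrite("pics/4.png",p[:,:,::-1])
C=cam("wrist",s); m=cv2.inRange(cv2.cvtColor(p,cv2.COLOR_RGB2HSV),(45,120,60),(75,255,255))
n,l,st,ce=cv2.connectedComponentsWithStats(m)
for i in range(1,n):
    if st[i,4]<300: continue
    v,u=np.nonzero(l==i); P=np.c_[u,v]
    for z in(18,74):
        r=cv2.minAreaRect(onplane(P,C,z)[:,:2].astype(np.float32)); print(st[i],z,r)
E
```

```text
time: 2.1
tool_pos: [420.2, 128.2, 203.1]
tcp_rot: [-180.0, 0.1, 75.1]
ft_force: [0.1, 0.5, -0.1]
finger_gap: 84.6
grip_force: 0.0
2.1 [420.15721969 128.23359615 203.12614564] [-1.79984900e+02  5.03945959e-02  7.50820885e+01] [ 0.07442275  0.48017139 -0.09676017]
[  0  73  28  79 869] 18 ((188.39358520507812, 257.7851867675781), (77.49858856201172, 16.06386947631836), 84.16061401367188)
[  0  73  28  79 869] 74 ((233.74095153808594, 245.70208740234375), (63.36435317993164, 13.13412094116211), 84.16061401367188)
[ 213   92   19  153 2196] 18 ((386.7686767578125, 140.16119384765625), (168.80819702148438, 16.70689582824707), 75.0604248046875)
[ 213   92   19  153 2196] 74 ((395.9361572265625, 149.5304412841797), (138.02081298828125, 13.659914016723633), 75.06039428710938)
[ 283   92   20  153 2184] 18 ((459.915283203125, 120.74829864501953), (168.82960510253906, 16.130388259887695), 75.35414123535156)
[ 283   92   20  153 2184] 74 ((455.7422790527344, 133.65806579589844), (138.038330078125, 13.188519477844238), 75.35416412353516)
[ 243  163   31   46 1265] 18 ((420.524169921875, 116.41870880126953), (51.39639663696289, 33.85478591918945), 75.13533782958984)
[ 243  163   31   46 1265] 74 ((423.5353088378906, 130.11814880371094), (42.022674560546875, 27.680322647094727), 75.13551330566406)
```

View pics/4.png

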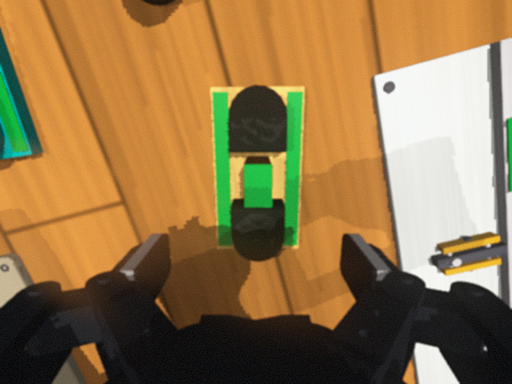

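The wrist view shows the wooden pallet squarely below, with its cap at (258,185). I correct by about 3 mm and go down.

```bash
python3 -m crank '[[0.3,0.3,3,0,8.5],[0.3,0.3,6,0,8.5],[0.3,0.3,9,0,8.5],[0.3,0.3,12,0,8.5],[0.3,0.3,14,0,8.5],[0.3,0.3,15,0,8.5],[0.3,0.3,15.5,0,8.5],[0.3,0.3,15.5,0,8.5],[0.3,0.3,15.5,0,6],[0.3,0.3,15.5,0,4],[0.3,0.3,15.5,0,2],[0.3,0.3,15.5,0,1.5],[0.3,0.3,15.5,0,1.5],[0.3,0.3,15.5,0,1.5],[0.3,0.3,15.5,0,1.5],[0.3,0.3,15.5,0,1.5]]' 60; python3 -c "
from h import *
s=sense();print(s['tool_pos'],s['ft_force'])"
```

```text
time: 3.75
tool_pos: [424.4, 131.2, 48.9]
tcp_rot: [179.9, -0.0, 75.1]
ft_force: [-0.9, 0.2, 5.2]
finger_gap: 25.4
grip_force: 60.8
[424.39784223 131.16817065  48.917077  ] [-0.86589147  0.23295929  5.21167158]
```

```bash
python3 -m crank '[[0,0,-1,0,1.5],[0,0,-3,0,1.5],[0,0,-5,0,1.5],[0,1,-5,0,1.5],[0.5,3,-5,0,1.5],[1,6,-5,-0.06,1.5],[1.3,9,-5,-0.12,1.5],[1.7,12,-5,-0.18,1.5],[2.1,15,-5,-0.23,1.5],[2.4,17.5,-5,-0.257,1.5],[2.7,19,-5,-0.257,1.5],[2.7,19.4,-5,-0.257,1.5],[2.7,19.4,-5,-0.257,1.5],[2.7,19.4,-5,-0.257,1.5],[2.7,19.4,-5,-0.257,1.5]]'
python3 - <<'E'
from h import *
s=sense(); print(s["time"],s["tool_pos"],s["tcp_rot"],s["ft_force"])
a=[]
p,d=snapshot("wrist"); np.savez("w2.npz",p=p,d=d); a.append(p)
q,d=snapshot("top"); np.savez("top2.npz",p=q,d=d); a.append(q)
cv2.imwrite("pics/5.png",cv2.resize(np.hstack([p,cv2.resize(q[90:198,180:324],(512,384))])[:,:,::-1],(800,300)))
E
```

```text
time: 5.25
tool_pos: [617.3, 107.2, 97.8]
tcp_rot: [-179.9, 0.0, 89.8]
ft_force: [-0.3, 0.3, -4.7]
finger_gap: 25.6
grip_force: 60.3
5.25 [617.30570135 107.16436981  97.79331155] [-1.79933953e+02  1.73222368e-03  8.97849825e+01] [-0.26481937  0.26597763 -4.69306994]
```

View pics/5.png

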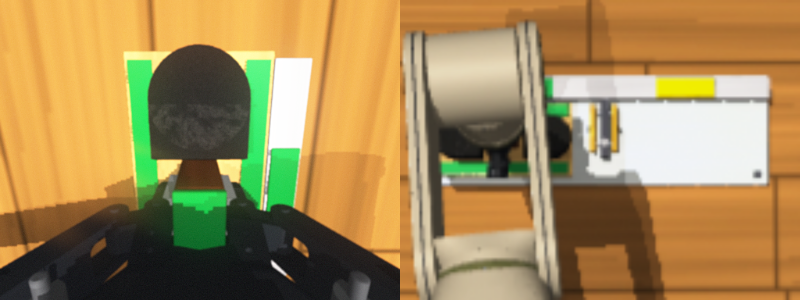

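The pallet hangs just off the corner. Its front edge is clear of the fence and its right end is clear of the pad, at about (590,130) in the right half. Now lowering onto the bed.

```bash
python3 -m crank '[[0,0,1.5,0,1.5],[0,0,2.8,0,1.5],[0,0,3.4,0,1.5],[0,0,3.6,0,1.5],[0,0,3.7,0,1.5],[0,0,3.75,0,1.5],[0,0,3.75,0,1.5]]'; python3 -m crank '[[0,0,0.05,0,1.5],[0,0,0.1,0,1.5],[0,0,0.1,0,1.5]]'
```

```text
time: 6.05
tool_pos: [618.7, 107.1, 61.3]
tcp_rot: [179.9, -0.0, 89.8]
ft_force: [0.8, -0.3, -4.0]
finger_gap: 25.6
grip_force: 60.3
time: 6.35
tool_pos: [618.3, 107.0, 59.9]
tcp_rot: [180.0, -0.0, 89.8]
ft_force: [0.5, 0.5, -4.2]
finger_gap: 25.5
grip_force: 60.3
```

```bash
python3 -m crank '[[0,0,0.05,0,1.5],[0,0,0.05,0,1.5]]'; python3 -m crank '[[0,0,0.05,0,1.5],[0,0,0.05,0,1.5]]';  python3 -m crank '[[0,0,0.05,0,1.5],[0,0,0.05,0,1.5]]'
```

```text
time: 6.55
tool_pos: [618.2, 107.0, 59.2]
tcp_rot: [-180.0, 0.0, 89.8]
ft_force: [0.3, 0.7, -5.0]
finger_gap: 25.2
grip_force: 60.3
time: 6.75
tool_pos: [618.5, 107.0, 59.0]
tcp_rot: [180.0, -0.0, 89.8]
ft_force: [0.3, 0.3, -3.9]
finger_gap: 25.4
grip_force: 60.4
time: 6.95
tool_pos: [618.8, 107.1, 59.0]
tcp_rot: [179.9, -0.0, 89.8]
ft_force: [-0.9, -0.9, 1.5]
finger_gap: 25.2
grip_force: 61.0
```

Touched the bed. Next I feel for the fence (tool +y).

```bash
python3 -m crank '[[0,0.2,0,0,1.5],[0,0.4,0,0,1.5],[0,0.6,0,0,1.5],[0,0.7,0,0,1.5],[0,0.7,0,0,1.5]]'; for i in 1 2; do python3 -c "print()"; done; python3 -m crank '[[0,0.05,0,0,1.5],[0,0.1,0,0,1.5],[0,0.1,0,0,1.5]]';python3 -m crank '[[0,0.05,0,0,1.5],[0,0.05,0,0,1.5]]'
```

```text
time: 7.45
tool_pos: [626.1, 107.1, 59.0]
tcp_rot: [179.9, -0.0, 89.8]
ft_force: [-0.5, 0.9, 4.7]
finger_gap: 25.4
grip_force: 61.6


time: 7.75
tool_pos: [627.0, 107.0, 59.0]
tcp_rot: [179.9, -0.0, 89.8]
ft_force: [-1.2, -0.3, 5.3]
finger_gap: 25.0
grip_force: 61.7
time: 7.95
tool_pos: [627.4, 107.0, 59.0]
tcp_rot: [179.9, -0.0, 89.8]
ft_force: [-1.3, 0.7, 6.3]
finger_gap: 25.2
grip_force: 61.7
```

```bash
python3 -m crank '[[0,0.05,-0.02,0,1.5],[0,0.05,-0.02,0,1.5]]';python3 -m crank '[[0,0.05,0,0,1.5],[0,0.05,0,0,1.5]]';python3 -m crank '[[0,0.05,0,0,1.5],[0,0.05,0,0,1.5]]'
```

```text
time: 8.15
tool_pos: [627.8, 107.0, 59.0]
tcp_rot: [179.9, -0.0, 89.8]
ft_force: [-1.4, -0.6, 5.6]
finger_gap: 25.5
grip_force: 61.6
time: 8.35
tool_pos: [628.3, 107.0, 59.0]
tcp_rot: [179.9, -0.0, 89.8]
ft_force: [-1.0, -0.0, 5.1]
finger_gap: 25.6
grip_force: 61.7
time: 8.55
tool_pos: [628.8, 107.0, 59.0]
tcp_rot: [179.9, -0.0, 89.8]
ft_force: [-2.0, -0.6, 5.4]
finger_gap: 25.1
grip_force: 61.7
```

```bash
python3 -m crank '[[0,0.05,0,0,1.5],[0,0.05,0,0,1.5]]';python3 -m crank '[[0,0.05,0,0,1.5],[0,0.05,0,0,1.5]]'
```

```text
time: 8.75
tool_pos: [629.3, 107.0, 59.0]
tcp_rot: [179.9, -0.0, 89.8]
ft_force: [-2.3, -1.1, 5.8]
finger_gap: 25.3
grip_force: 61.7
time: 8.95
tool_pos: [629.8, 107.0, 59.0]
tcp_rot: [179.9, -0.0, 89.8]
ft_force: [-1.7, 0.3, 5.2]
finger_gap: 25.2
grip_force: 61.7
```

```bash
python3 -m crank '[[0,0.05,0,0,1.5],[0,0.05,0,0,1.5]]';python3 -m crank '[[0,0.05,0,0,1.5],[0,0.05,0,0,1.5]]';python3 -m crank '[[0,0.05,0,0,1.5],[0,0.05,0,0,1.5]]'
```

```text
time: 9.15
tool_pos: [630.3, 107.0, 59.0]
tcp_rot: [179.9, -0.0, 89.8]
ft_force: [-2.2, -0.5, 4.9]
finger_gap: 25.4
grip_force: 61.7
time: 9.35
tool_pos: [630.8, 107.0, 59.0]
tcp_rot: [179.9, -0.0, 89.8]
ft_force: [-1.7, 0.5, 5.6]
finger_gap: 25.0
grip_force: 61.7
time: 9.55
tool_pos: [631.3, 107.0, 59.0]
tcp_rot: [179.9, -0.0, 89.8]
ft_force: [-1.4, 0.0, 5.2]
finger_gap: 25.3
grip_force: 61.7
```

```bash
python3 -m crank '[[0,0.05,0,0,1.5],[0,0.05,0,0,1.5]]';python3 -m crank '[[0,0.05,0,0,1.5],[0,0.05,0,0,1.5]]'
python3 - <<'E'
from h import *
s=sense(); print(s["ft_force"],s["wrist_torque"])
p,d=snapshot("scene"); np.savez("s3.npz",p=p,d=d)
w,d2=snapshot("wrist")
cv2.imwrite("pics/6.png",np.hstack([cv2.resize(p[190:310,120:300],(450,300),interpolation=cv2.INTER_CUBIC),cv2.resize(w,(350,300))])[:,:,::-1])
E
```

```text
time: 9.75
tool_pos: [631.4, 107.0, 59.0]
tcp_rot: [180.0, -0.0, 89.8]
ft_force: [-5.0, -0.1, 7.2]
finger_gap: 25.3
grip_force: 62.0
time: 9.95
tool_pos: [631.5, 107.0, 59.0]
tcp_rot: [-179.9, 0.0, 89.8]
ft_force: [-7.7, -0.8, 10.2]
finger_gap: 24.9
grip_force: 62.3
[-7.69527291 -0.8456446  10.18799793] [-0.05743503  0.80101533 -0.04363347]
```

View pics/6.png

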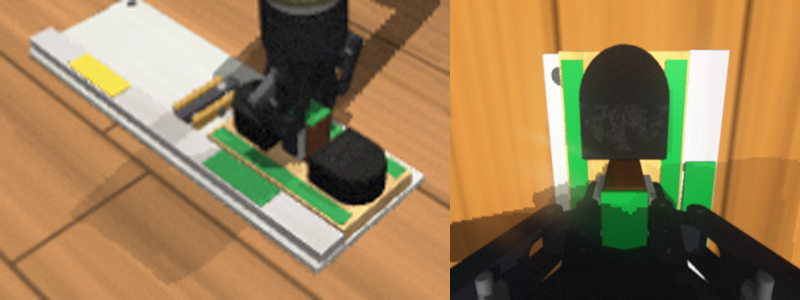

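The scene crop shows the board flush along the fence beside the green tag (about (240,175)), with a gap still to the pad at about (215,120). The fence is touched at about 6 N. Now sliding toward the pad (tool -x), easing the bed load a little.

```bash
python3 -m crank '[[0,0,-0.04,0,1.5],[-0.2,0,-0.06,0,1.5],[-0.4,0,-0.06,0,1.5],[-0.6,0,-0.06,0,1.5],[-0.8,0,-0.06,0,1.5],[-0.8,0,-0.06,0,1.5]]';python3 -m crank '[[-0.1,0,0,0,1.5],[-0.2,0,0,0,1.5],[-0.2,0,0,0,1.5]]';python3 -m crank '[[-0.1,0,0,0,1.5],[-0.2,0,0,0,1.5],[-0.2,0,0,0,1.5]]'
```

```text
time: 10.65
tool_pos: [631.4, 99.1, 59.0]
tcp_rot: [-180.0, -0.0, 89.8]
ft_force: [-4.9, 1.7, 6.1]
finger_gap: 24.8
grip_force: 61.6
time: 10.95
tool_pos: [631.4, 97.2, 59.0]
tcp_rot: [-180.0, -0.0, 89.8]
ft_force: [-4.8, 2.3, 5.8]
finger_gap: 25.6
grip_force: 61.6
time: 11.25
tool_pos: [631.4, 95.2, 59.0]
tcp_rot: [-180.0, -0.0, 89.8]
ft_force: [-5.6, 1.9, 5.0]
finger_gap: 25.5
grip_force: 61.6
```

```bash
python3 -m crank '[[-0.1,0,0,0,1.5],[-0.15,0,0,0,1.5],[-0.15,0,0,0,1.5]]';python3 -m crank '[[-0.1,0,0,0,1.5],[-0.15,0,0,0,1.5],[-0.15,0,0,0,1.5]]';python3 -m crank '[[-0.1,0,0,0,1.5],[-0.1,0,0,0,1.5]]'
```

```text
time: 11.55
tool_pos: [631.4, 93.8, 59.0]
tcp_rot: [-180.0, -0.0, 89.8]
ft_force: [-4.6, 2.9, 6.0]
finger_gap: 25.4
grip_force: 61.6
time: 11.85
tool_pos: [631.4, 92.3, 59.0]
tcp_rot: [-180.0, -0.0, 89.8]
ft_force: [-5.1, 2.7, 5.4]
finger_gap: 25.8
grip_force: 61.6
time: 12.05
tool_pos: [631.4, 91.2, 59.0]
tcp_rot: [-180.0, -0.0, 89.8]
ft_force: [-4.7, 2.6, 5.5]
finger_gap: 25.2
grip_force: 61.6
```

```bash
python3 -m crank '[[-0.1,0,0,0,1.5],[-0.15,0,0,0,1.5],[-0.15,0,0,0,1.5]]';python3 -m crank '[[-0.1,0,0,0,1.5],[-0.15,0,0,0,1.5],[-0.15,0,0,0,1.5]]';python3 -m crank '[[-0.1,0,0,0,1.5],[-0.1,0,0,0,1.5]]'
```

```text
time: 12.35
tool_pos: [631.4, 89.8, 59.0]
tcp_rot: [-180.0, -0.0, 89.8]
ft_force: [-5.1, 2.6, 5.8]
finger_gap: 25.4
grip_force: 61.6
time: 12.65
tool_pos: [631.4, 88.3, 59.0]
tcp_rot: [-180.0, -0.0, 89.8]
ft_force: [-5.0, 3.0, 5.5]
finger_gap: 25.1
grip_force: 61.6
time: 12.85
tool_pos: [631.4, 87.3, 59.0]
tcp_rot: [-180.0, -0.0, 89.8]
ft_force: [-4.6, 2.6, 4.8]
finger_gap: 25.5
grip_force: 61.6
```

```bash
python3 -m crank '[[-0.1,0,0,0,1.5],[-0.15,0,0,0,1.5],[-0.15,0,0,0,1.5]]';python3 -m crank '[[-0.1,0,0,0,1.5],[-0.15,0,0,0,1.5],[-0.15,0,0,0,1.5]]';python3 -m crank '[[-0.1,0,0,0,1.5],[-0.1,0,0,0,1.5]]'
```

```text
time: 13.15
tool_pos: [631.4, 85.8, 59.0]
tcp_rot: [-180.0, -0.0, 89.8]
ft_force: [-4.4, 2.7, 5.0]
finger_gap: 25.1
grip_force: 61.6
time: 13.45
tool_pos: [631.3, 84.3, 59.0]
tcp_rot: [-180.0, -0.0, 89.8]
ft_force: [-3.9, 2.0, 4.7]
finger_gap: 25.2
grip_force: 61.6
time: 13.65
tool_pos: [631.3, 83.3, 59.0]
tcp_rot: [-180.0, -0.0, 89.8]
ft_force: [-5.0, 2.7, 4.7]
finger_gap: 25.4
grip_force: 61.6
```

```bash
python3 -m crank '[[-0.05,0,0,0,1.5],[-0.1,0,0,0,1.5],[-0.1,0,0,0,1.5]]';python3 -m crank '[[-0.05,0,0,0,1.5],[-0.1,0,0,0,1.5],[-0.1,0,0,0,1.5]]'
```

```text
time: 13.95
tool_pos: [631.3, 83.1, 59.0]
tcp_rot: [-180.0, -0.1, 89.8]
ft_force: [-3.6, 5.7, 5.5]
finger_gap: 25.4
grip_force: 61.6
time: 14.25
tool_pos: [631.4, 83.1, 59.1]
tcp_rot: [-180.0, -0.2, 89.8]
ft_force: [-4.2, 10.1, 3.7]
finger_gap: 25.5
grip_force: 61.5
```

```bash
python3 -m crank '[[-0.05,0.05,0.04,0,1.5],[-0.05,0.1,0.04,0,1.5],[-0.05,0.1,0.04,0,1.5],[-0.05,0.1,0.04,0,1.5],[-0.05,0.1,0.04,0,1.5],[-0.05,0.1,0.04,0,1.5]]'; python3 -c "
from h import *
s=sense();print(s['ft_force'],s['wrist_torque'])"
```

```text
time: 14.85
tool_pos: [631.5, 83.1, 59.1]
tcp_rot: [-179.9, -0.2, 89.8]
ft_force: [-12.1, 12.3, 13.0]
finger_gap: 25.2
grip_force: 62.5
[-12.13313835  12.2685988   12.969536  ] [ 1.49768005  1.51130234 -0.23573541]
```

```bash
python3 -m crank '[[0.05,-0.05,-0.05,0,1.5],[0.12,-0.1,-0.1,0,1.5],[0.12,-0.1,-0.1,0,1.5]]'
```

```text
time: 15.15
tool_pos: [631.4, 83.1, 59.1]
tcp_rot: [-180.0, -0.1, 89.8]
ft_force: [-1.0, 6.6, 1.0]
finger_gap: 25.7
grip_force: 61.0
```

```bash
python3 -m crank '[[0.05,0.02,0,0,1.5],[0.05,0.02,0,0,1.5]]'; python3 -m crank '[[0,0,0,0,2.8],[0,0,0,0,3.2],[0,0,0,0,4],[0,0,0,0,5],[0,0,0,0,6],[0,0,0,0,6],[0,0,0,0,6]]' 20
python3 - <<'E'
from h import *
p,d=snapshot("scene"); w,d2=snapshot("wrist")
cv2.imwrite("pics/7.png",np.hstack([cv2.resize(p[190:310,120:300],(450,300),interpolation=cv2.INTER_CUBIC),cv2.resize(w,(350,300))])[:,:,::-1])
E
```

```text
time: 15.35
tool_pos: [631.4, 83.1, 59.1]
tcp_rot: [-179.9, -0.1, 89.8]
ft_force: [-2.8, 5.7, 1.3]
finger_gap: 25.7
grip_force: 61.2
time: 16.05
tool_pos: [631.9, 82.1, 59.7]
tcp_rot: [180.0, 0.0, 89.8]
ft_force: [0.0, 0.2, -0.6]
finger_gap: 60.2
grip_force: 0.0
```

View pics/7.png

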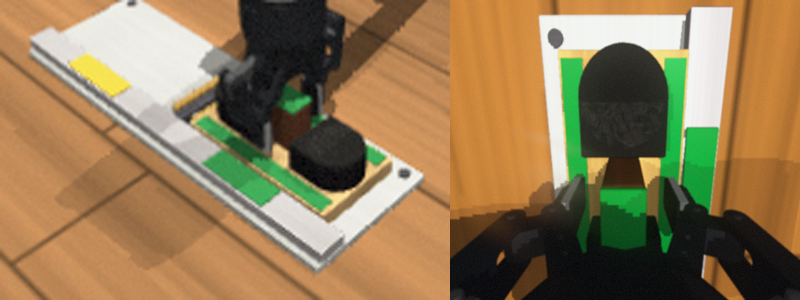

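The pallet is released and looks flush with the fence and the pad (about (195,115)). I retreat upwards and check.

```bash
python3 -m crank '[[0,0,-1,0,6],[0,0,-3,0,6],[0,0,-6,0,6],[0,0,-10,0,6],[0,0,-14,0,6],[0,-4,-17,0,6],[0,-9,-18,0,6],[0,-14,-18,0,6],[0,-19,-18,0,6],[0,-24,-18,0,6],[0,-26,-18,0,6],[0,-26,-18,0,6],[0,-26,-18,0,6]]'
python3 - <<'E'
from h import *
s=sense(); C=cam("wrist",s); w,d=snapshot("wrist"); p,_=snapshot("top"); q,_=snapshot("scene")
np.savez("f.npz",w=w,p=p)
a=cv2.resize(p[100:175,175:325],(800,400),interpolation=cv2.INTER_CUBIC)
b=cv2.resize(q[200:300,130:290],(400,200),interpolation=cv2.INTER_CUBIC); c=cv2.resize(w,(400,200))
cv2.imwrite("pics/8.png",np.vstack([a,np.hstack([b,c])])[:,:,::-1])
C=cam("top"); m=cv2.inRange(cv2.cvtColor(p,cv2.COLOR_RGB2HSV),(45,120,60),(75,255,255)); m[:,:180]=0;m[:100]=0;m[165:]=0
n,l,st,ce=cv2.connectedComponentsWithStats(m)
for i in range(1,n):
    if st[i,4]<40: continue
    v,u=np.nonzero(l==i); P=onplane(np.c_[u,v],C,28)[:,:2]; vx,vy,x,y=cv2.fitLine(P.astype(np.float32),2,0,.01,.01).ravel(); print(st[i],P.mean(0),np.degrees(np.arctan(vx/vy)))
E
```

```text
time: 17.45
tool_pos: [372.3, 83.3, 240.8]
tcp_rot: [179.8, -0.0, 89.8]
ft_force: [-0.7, -0.9, -0.1]
finger_gap: 60.3
grip_force: 0.0
[202 118  45  13 343] [678.01625374  80.4593358 ] 0.2789902
[218 132  12   8  90] [636.58001673  83.78737603] 0.90305084
[202 146  45   4 180] [591.64455081  81.13118854] 0.15750846
```

View pics/8.png

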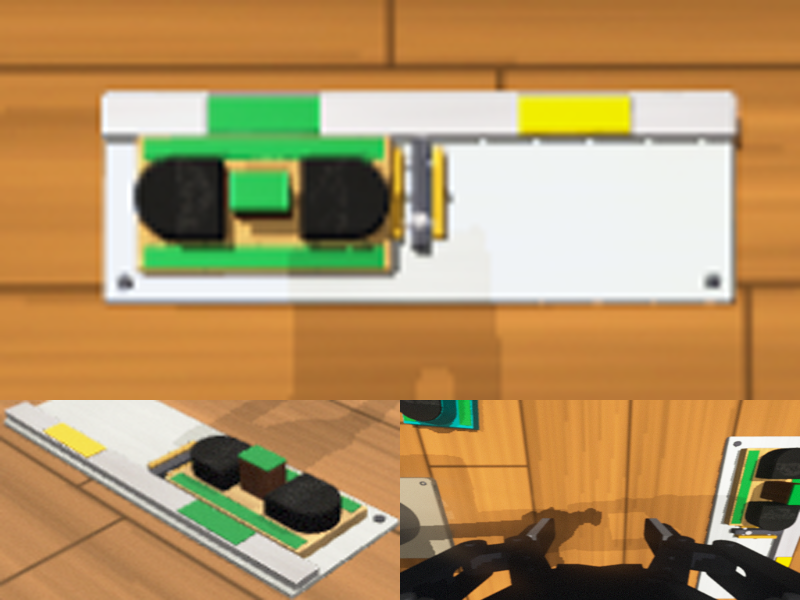

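It looks flush. One closer wrist look at the pad gap.

```bash
python3 -m crank '[[-2,4,0,0,6],[-4,8,0,0,6],[-6,12,0,0,6],[-8,16,0,0,6],[-8.8,20,0,0,6],[-8.8,23,3,0,6],[-8.8,24,6,0,6],[-8.8,24,6,0,6],[-8.8,24,6,0,6]]'
python3 - <<'E'
from h import *
w,d=snapshot("wrist"); np.savez("w9.npz",w=w,d=d)
cv2.imwrite("pics/9.png",cv2.resize(w,(800,600),interpolation=cv2.INTER_CUBIC)[:,:,::-1])
E
```

```text
time: 18.5
tool_pos: [611.0, -5.9, 178.2]
tcp_rot: [-179.8, -0.0, 89.8]
ft_force: [-0.1, -0.1, 0.7]
finger_gap: 60.1
grip_force: 0.0
```

View pics/9.png

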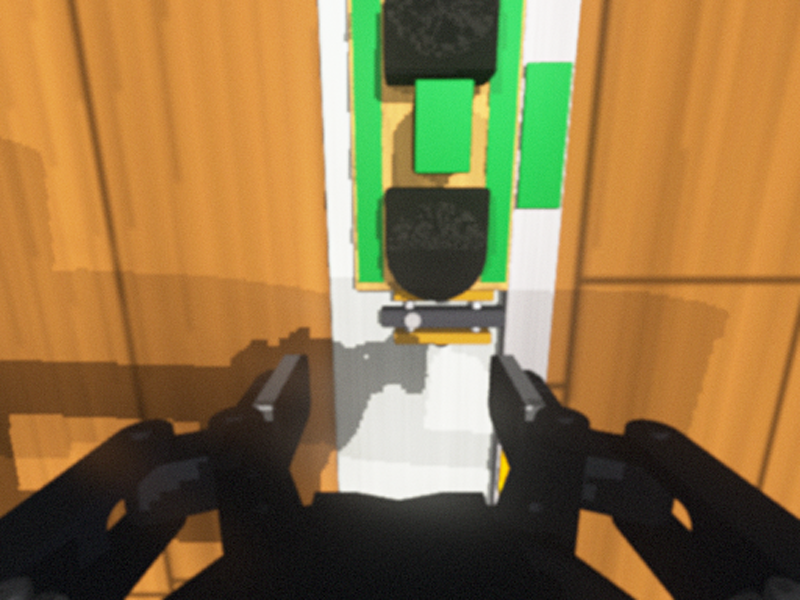

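The board end meets the brass pad at (440,291) with no gap, and its long edge meets the fence at (510,250).

```bash
python3 -c "
from bench import hand_in
print(hand_in())"
```

```text
the job is handed in; nothing more can be done
None
```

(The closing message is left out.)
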